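# Pull the yellow wire spool for a wiring job

## Task

Slide the spool of yellow wire straight up off its post on the spool stand and set it down upright in the empty bay of the blue job tray, flat on the tray's floor beside the control unit. Put it down rather than dropping it, and leave the red and the blue spool on their posts.

Things in the scene. Friction and masses are not known exactly. Their poses are not given: they have to be found in the camera images.
- spool_yellow: Reel of yellow wire: white flanges 58 mm in diameter, yellow winding almost flush between them, yellow band on the top face; 44 mm tall, 20 mm bore, 0.1 to 0.2 kg, rigid. Origin at the centre of its underside, z up along its axis (yaw means nothing). It stands over one of three posts in a row (which one varies); grip it across its diameter with the fingers off the row's line, where it is free.
- spool_red: Bystander: the same reel in red, on another post. All three stand on a fixed aluminium stand: plate 85 x 290 x 12 mm with three upright 10 mm steel posts 100 mm apart along its long axis, so the spools lie on one straight line. Undersides start 12 mm above the table; post tips are 64 mm above the table, 8 mm above the spools' tops. Origin as for yellow.
- spool_blue: Bystander: the same reel in blue, on the third post. Origin as for yellow.
- job_tray: Shallow blue tray, fixed, 150 mm (its x) by 280 mm (its y), walls 16 mm high, 4 mm thick, floor 4 mm thick; origin at the centre of its underside, z up. A 14 mm high divider makes two bays, each 142 (x) by 134 mm (y), centred at y = +69 and y = -69 mm. The +y bay holds a finned aluminium control unit, 100 x 105 x 29 mm; the -y bay is empty. Tray and stand may swap sides.
Not all that is in view belongs to the job. What is meant by the spool_yellow is not black or orange, and is the larger of those in its own colour.

How it is judged:
By the outcome, as a careful person would: the job done as asked, in the order asked, and still so for the second after the job is handed in, with the robot touching nothing.
It also fails if it takes over 48 s, if anything falls off the work surface, if the arm or the gripper's body presses on something with over 40 N, if the wrist force passes 120 N, or if a joint passes its speed limit or range.

## Robot

A 6-joint arm with a two-finger parallel gripper is mounted at the origin on the work surface. World frame = base frame: x ahead of the robot, y to its left, z up, the work surface at z = 0. Lengths are in m, angles in rad, forces in N, time in s.
With the tool pointing down it reaches from about 0.4 to 0.825 m from the base axis. Payload 7 kg.
Tool frame: the origin (TCP) lies at the very end of the fingers, on their centre line; the grasp point (between the pads) lies 19 mm behind it (grip_depth is the distance from the TCP to the grasp point, in m); z points along the fingers, y is the direction in which the jaws open and shut (so a half turn about z gives the same grasp; the last joint's range is limited). The gripper opens to 88 mm and grips with 3 to 60 N. Pads are 19 mm wide; open, the fingers measure 130 mm over their backs; the gripper's body (78 mm by 193 mm) begins 47 mm behind the grasp point.
Start: joints at [-0.96, 0.359, 0.012, 0, -1.224, -0.288], TCP at [0.214, -0.64, 0.227] pointing down, gripper open.
Joint ranges: [-3.07, 3.07], [-1.43, 2.12], [-1.02, 1.25], [-3.03, 1.67], [-3.05, -0], [-3.03, 3.03]. Speed limits (rad/s): [2.39, 2.39, 3.01, 3.14, 3.14, 3.14].

## Interface

Orientations are given as [roll, pitch, yaw] about the fixed x, y, z axes, in that order (R = Rz(yaw) Ry(pitch) Rx(roll)).
In Python, from station import get_state, grab_frame, get_calibration, job_done, grip_depth gives the robot as it stands. The module is installed in compiled form; this text tells all that it offers.
- The arm moves only by the shell command python3 -m crank 'ROWS' [FORCE]. ROWS is JSON, a list of rows, each an object with "turn": the turn, a rotation vector about the tool's x, y, z each as a share of 2 pi rad, from -1 to 1, a list of three; "slide": the shift along the tool's x, y, z each as a share of 0.5 m, from -1 to 1, a list of three; "fingers": the opening, from -1 (shut) to 1 (fully open). A call has 1 to 5 rows; each row is the pose to reach, as a shift and turn from the pose commanded when the call began, along the tool's axes at that moment, turning the shorter way round; what a row does not reach only later rows make up. A row lasts 1/12 s, in which the tool goes at most 41.7 mm and 7.16 degrees, less where a joint would pass 70% of its speed; a pose out of reach is approached as far as the arm can. A call with a number of a shift or a turn outside -1 to 1 is refused whole. A call with a gripper value outside its range is refused whole. The fingers move at their own pace and stop on an object; FORCE is the grip in N (left out, the last holds). Time passes only in rows, so rows that repeat a pose let the fingers close. It gives the time, the measured TCP pose, the force and the opening at its end, in the units of the state.
- get_state(): the state, without advancing time (a new reading comes with each control period).
- grab_frame(name): name is "scene" or "top"; returns the picture (480x640x3 uint8, red, green, blue); there is no depth.
- get_calibration(name): a dict with "K" (3x3 intrinsics, pixels), "dist" ([k1, k2, p1, p2, k3] as OpenCV has them; the pictures are not rectified), "pose" (4x4, takes a point from camera to world coordinates). Camera axes: x right, y up, looking along -z (the intrinsics and any distortion apply to the point x, -y, -z); pixel columns grow to the right and rows downward; lengths in m; the calibration is good to about 2 mm. A picture is of the moment at which its call begins. get_calibration takes no time and is no camera call.
- job_done(): hands the job in, once; it reports no verdict.
The state is a dict: "t": time; "q": joint angles; "qd": joint speeds; "joint_efforts": joint torques, N m; "eef_pos": TCP position; "ee_rot": TCP orientation; "force": force on the tool from outside, world axes, zero at the start; "moment": the same for the moment, N m; "width": finger opening in m.
Only numpy, scipy, OpenCV 4.12 (cv2) and the standard library are available. Lean on these libraries where they do the work, as an engineer would, in place of code of your own. Each camera call takes 0.05 s, during which the arm holds its last target.

## Working session

There is one attempt and no reset: what is moved stays moved. The work goes in short steps, Python scripts to look and compute and a shell command to move; the robot and the scene stay as the last step left them, time stands still between calls to the robot, and variables do not carry over. Pictures are saved under pics/ and viewed, and the job is handed in when it is done.

```bash
mkdir -p pics; python3 - <<'E'
from station import *
import cv2, numpy as np
np.set_printoptions(precision=4,suppress=True)
for n in("scene","top"):
    im=grab_frame(n); cv2.imwrite(f"pics/{n}0.png",im[:,:,::-1]); c=get_calibration(n); print(n,c)
s=get_state(); print(s, grip_depth if not callable(grip_depth) else grip_depth())
E
```

```text
scene {'K': array([[491.1648,   0.    , 326.7219],
       [  0.    , 491.1648, 234.6877],
       [  0.    ,   0.    ,   1.    ]]), 'dist': array([-0.0284,  0.    ,  0.    ,  0.    ,  0.    ]), 'pose': array([[-0.2232, -0.672 ,  0.7061,  1.1761],
       [ 0.9747, -0.1601,  0.1557,  0.1228],
       [ 0.0084,  0.723 ,  0.6908,  0.677 ],
       [ 0.    ,  0.    ,  0.    ,  1.    ]])}
top {'K': array([[433.6595,   0.    , 313.147 ],
       [  0.    , 433.6595, 240.951 ],
       [  0.    ,   0.    ,   1.    ]]), 'dist': array([0.0365, 0.    , 0.    , 0.    , 0.    ]), 'pose': array([[-0.0523,  0.9755, -0.2138,  0.355 ],
       [-0.9986, -0.0506,  0.0137, -0.0182],
       [ 0.0025,  0.2142,  0.9768,  0.8331],
       [ 0.    ,  0.    ,  0.    ,  1.    ]])}
{'t': 0.1, 'q': array([-0.9599,  0.3593,  0.0112, -0.0003, -1.2241, -0.2881]), 'qd': array([ 0.    , -0.0015,  0.0038,  0.0012,  0.0015,  0.0005]), 'joint_efforts': array([ -0.0006, -58.4162,  29.3752,   7.0155,   0.0102,  -0.0001]), 'eef_pos': array([ 0.214 , -0.6397,  0.2257]), 'ee_rot': array([ 3.1401, -0.0002, -2.8189]), 'force': array([-0.1828, -0.1115, -0.1705]), 'moment': array([0.0139, 0.025 , 0.0364]), 'width': 0.08779644955917826} 0.0188
```

View pics/scene0.png

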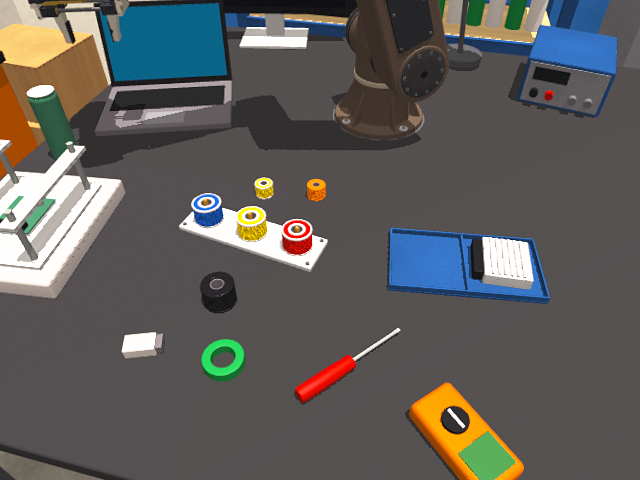

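View pics/top0.png

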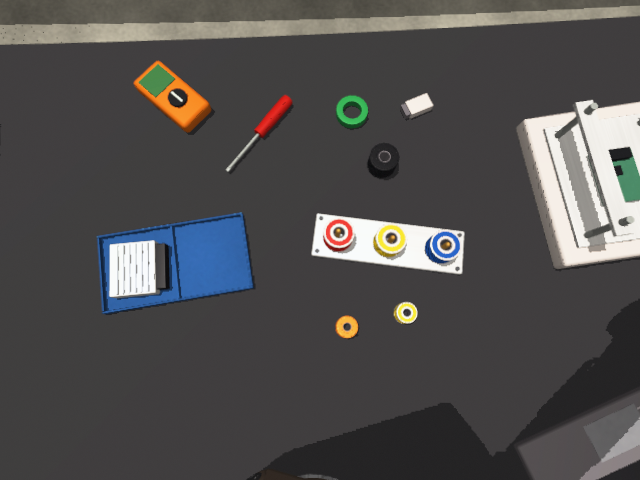

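Both views show the large yellow spool on the middle post (scene ~(252,224), top ~(391,239)), with red and blue on either side. The empty bay is at top ~(212,257), and a small yellow decoy sits at top (406,313). I'll zoom in to measure.

```bash
cat > h.py <<'E'
import numpy as np, cv2
from station import get_calibration
def ray(n,uv):
    c=get_calibration(n); K=np.array(c["K"]);d=np.array(c["dist"]);P=np.array(c["pose"])
    u=cv2.undistortPoints(np.array(uv,float).reshape(-1,1,2),K,d).reshape(-1,2)
    v=np.c_[u[:,0],-u[:,1],-np.ones(len(u))]@P[:3,:3].T
    return P[:3,3],v
def atz(n,uv,z):
    o,v=ray(n,uv); return o+v*((z-o[2])/v[:,2])[:,None]
def proj(n,X):
    c=get_calibration(n); K=np.array(c["K"]);d=np.array(c["dist"]);P=np.array(c["pose"])
    p=(np.atleast_2d(X)-P[:3,3])@P[:3,:3]; p=p*[1,-1,-1]
    return cv2.projectPoints(p,np.zeros(3),np.zeros(3),K,d)[0].reshape(-1,2)
E
python3 - <<'E'
import cv2,numpy as np
t=cv2.imread("pics/top0.png");s=cv2.imread("pics/scene0.png")
a=cv2.resize(t[205:285,300:480],None,fx=4.4,fy=4.4,interpolation=cv2.INTER_CUBIC)
cv2.imwrite("pics/za.png",a)
b=cv2.resize(s[175:275,170:335],None,fx=4.8,fy=4.8,interpolation=cv2.INTER_CUBIC);cv2.imwrite("pics/zb.png",b)
c=cv2.resize(t[200:325,85:265],None,fx=4.4,fy=4.4,interpolation=cv2.INTER_CUBIC);cv2.imwrite("pics/zc.png",c)
E
```

```text
(no output)
```

View pics/za.png

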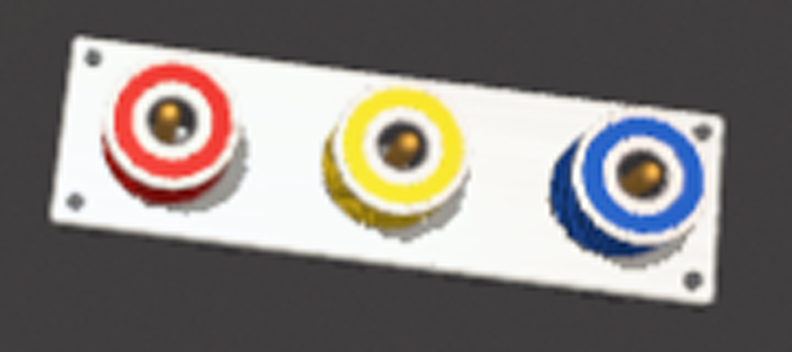

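View pics/zb.png

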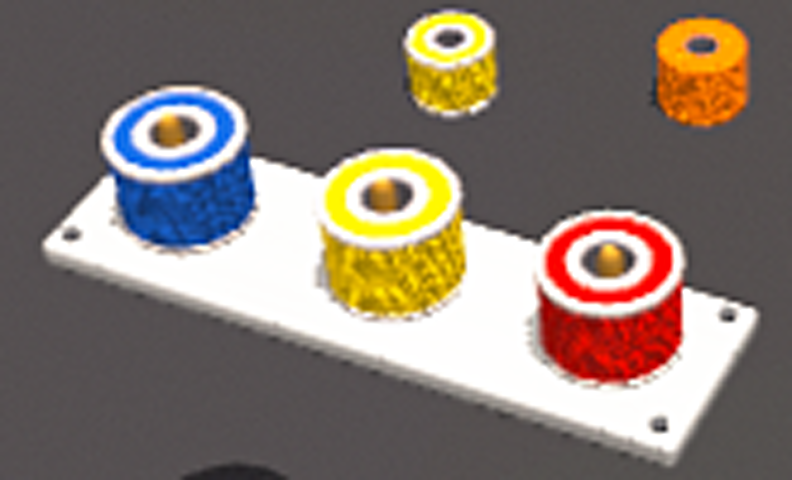

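View pics/zc.png

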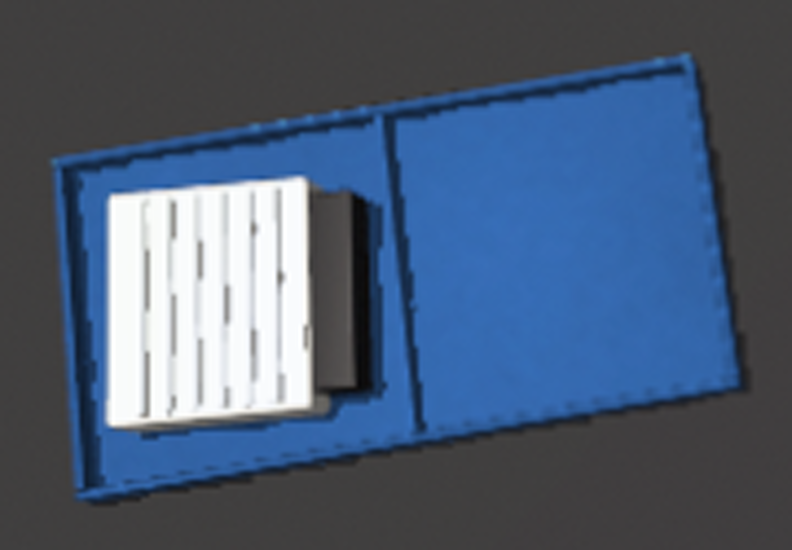

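```bash
python3 - <<'E'
from h import *
np.set_printoptions(precision=4,suppress=True)
f=lambda p,k,o:(np.array(p,float)+.5)/k-.5+np.array(o)
rt=f([(172,121),(404,146),(642,176)],4.4,(300,205))
rs=f([(610,262),(392,198),(176,132)],4.8,(170,175))
print("top rings R Y B",atz("top",rt,.056)); print("scene",atz("scene",rs,.056))
# colour ring centroid via HSV in top
for n in("top","scene"):
    im=cv2.imread(f"pics/{n}0.png")
c=atz("top",f([(74,38),(722,117),(713,302),(52,220)],4.4,(300,205)),.012)
print("plate",c, c.mean(0), np.linalg.norm(np.diff(c,axis=0),axis=1))
d=c[1]-c[0]+c[2]-c[3]; print("row dir deg",np.degrees(np.arctan2(d[1],d[0])))
t=atz("top",f([(53,160),(688,56),(742,388),(80,497)],4.4,(85,200)),.016)
print("tray",t,t.mean(0),np.linalg.norm(np.diff(t,axis=0),axis=1))
y=(t[1]+t[2]-t[0]-t[3])/2; print("unit->empty dir",y/np.linalg.norm(y)); print("bay centre",t.mean(0)+69e-3*y/np.linalg.norm(y))
r=atz("top",rt,.056); d=r[2]-r[0];print(np.degrees(np.arctan2(d[1],d[0])),np.linalg.norm(d))
E
```

```text
top rings R Y B [[ 0.5393 -0.077   0.056 ]
 [ 0.5236 -0.173   0.056 ]
 [ 0.5058 -0.2702  0.056 ]]
scene [[ 0.5399 -0.0746  0.056 ]
 [ 0.5241 -0.1686  0.056 ]
 [ 0.5059 -0.2681  0.056 ]]
plate [[ 0.5901 -0.0391  0.012 ]
 [ 0.539  -0.3226  0.012 ]
 [ 0.4574 -0.3083  0.012 ]
 [ 0.508  -0.025   0.012 ]] [ 0.5236 -0.1737  0.012 ] [0.2881 0.0828 0.2878]
row dir deg -100.17983379008793
tray [[0.5651 0.3837 0.016 ]
 [0.5983 0.1082 0.016 ]
 [0.4496 0.0876 0.016 ]
 [0.419  0.3645 0.016 ]] [0.508 0.236 0.016] [0.2775 0.1502 0.2786]
unit->empty dir [ 0.1148 -0.9934  0.    ]
bay centre [0.5159 0.1675 0.016 ]
-99.85752733685365 0.19608213668061383
```

```bash
cat >> h.py <<'E'
def go(target,yawjaw=None):
    "slide shares, turn share for world target TCP, jaw direction deg (tool kept vertical)"
    from station import get_state
    from scipy.spatial.transform import Rotation as R
    s=get_state(); r=R.from_euler('xyz',s["ee_rot"]); M=r.as_matrix()
    d=M.T@(np.array(target)-s["eef_pos"])
    j=np.degrees(np.arctan2(M[1,1],M[0,1]))
    out=[]
    if yawjaw is not None:
        dy=(yawjaw-j+90)%180-90
        y=np.radians(dy+np.degrees(s["ee_rot"][2]))
        Rt=R.from_euler('xyz',[np.pi,0,y])
        out=(r.inv()*Rt).as_rotvec()/(2*np.pi)
    print("pos",np.round(s["eef_pos"],4),"rot",np.round(s["ee_rot"],4),"jaw",round(j,2),"slide",np.round(d/.5,4),"turn",np.round(out,4),"dist",np.linalg.norm(d))
E
python3 - <<'E'
from h import *
p=lambda n,X:print(n,proj(n,X).round())
L=[(.214,-.64,.227),(.30,-.5,.227),(.37,-.4,.227),(.45,-.285,.227),(.524,-.171,.227),(.524,-.171,.056)]
p("top",L);p("scene",L)
print(atz("top",[(560,265),(525,115),(520,450),(585,105)],0.03)); print(atz("scene",[(50,285),(118,185),(85,150),(100,130)],0.0))
go((.5238,-.1713,.20),-10)
E
```

```text
top [[814. 429.]
 [679. 362.]
 [591. 311.]
 [497. 258.]
 [411. 212.]
 [390. 238.]]
scene [[ 94.  41.]
 [130.  62.]
 [157.  82.]
 [195. 109.]
 [240. 139.]
 [250. 216.]]
[[ 0.46151022 -0.48424379  0.03      ]
 [ 0.7667526  -0.46673976  0.03      ]
 [ 0.15113267 -0.35998303  0.03      ]
 [ 0.78090525 -0.58760135  0.03      ]]
[[ 7.28270761e-01 -4.86817837e-01  0.00000000e+00]
 [ 4.35645411e-01 -5.19023239e-01  0.00000000e+00]
 [ 3.29282143e-01 -6.70506170e-01 -1.11022302e-16]
 [ 2.39169174e-01 -6.84784401e-01  0.00000000e+00]]
pos [ 0.214  -0.6397  0.2257] rot [ 3.1401e+00 -2.0000e-04 -2.8189e+00] jaw 108.49 slide [-0.8848  0.6919  0.0523] turn [ 2.000e-04  1.000e-04 -1.709e-01] dist 0.5622122641274131
```

```bash
python3 -m crank '[{"turn":[0,0,0],"slide":[-0.03,0.023,0],"fingers":1},{"turn":[0,0,0],"slide":[-0.08,0.062,0],"fingers":1},{"turn":[0,0,0],"slide":[-0.135,0.105,0],"fingers":1},{"turn":[0,0,0],"slide":[-0.19,0.148,0],"fingers":1},{"turn":[0,0,0],"slide":[-0.245,0.191,0],"fingers":1}]'
python3 -m crank '[{"turn":[0,0,-0.012],"slide":[-0.055,0.043,0],"fingers":1},{"turn":[0,0,-0.028],"slide":[-0.11,0.086,0],"fingers":1},{"turn":[0,0,-0.046],"slide":[-0.165,0.129,0],"fingers":1},{"turn":[0,0,-0.064],"slide":[-0.22,0.172,0],"fingers":1},{"turn":[0,0,-0.08],"slide":[-0.275,0.215,0],"fingers":1}]'
python3 -c "
from h import *
go((.5238,-.1713,.20),-10)"
```

```text
t: 0.52
eef_pos: [0.3002, -0.5092, 0.226]
ee_rot: [3.141, -0.0, -2.82]
force: [0.6, -0.2, 0.4]
width: 0.0876
t: 0.93
eef_pos: [0.3967, -0.3635, 0.2264]
ee_rot: [3.141, 0.0, -2.31]
force: [0.3, -0.1, -0.7]
width: 0.0878
pos [ 0.3967 -0.3635  0.2264] rot [ 3.1413  0.     -2.3104] jaw 137.62 slide [-0.4552  0.0713  0.0529] turn [ 0.      0.     -0.0899] dist 0.23189361209684972
```

```bash
python3 -m crank '[{"turn":[0,0,-0.018],"slide":[-0.065,0.01,0],"fingers":1},{"turn":[0,0,-0.036],"slide":[-0.13,0.02,0],"fingers":1},{"turn":[0,0,-0.054],"slide":[-0.195,0.03,0],"fingers":1},{"turn":[0,0,-0.07],"slide":[-0.255,0.04,0],"fingers":1},{"turn":[0,0,-0.08],"slide":[-0.31,0.049,0],"fingers":1}]'
python3 -c "
from h import *
go((.5238,-.1713,.20),-10)"
```

```text
t: 1.35
eef_pos: [0.484, -0.2328, 0.2264]
ee_rot: [3.141, 0.0, -1.807]
force: [0.6, -0.3, -0.5]
width: 0.0874
pos [ 0.484  -0.2328  0.2264] rot [ 3.1413e+00  1.0000e-04 -1.8074e+00] jaw 166.44 slide [-0.1383 -0.0486  0.0528] turn [ 0.      0.     -0.0099] dist 0.07789494784329191
```

```bash
python3 -m crank '[{"turn":[0,0,-0.004],"slide":[-0.05,-0.018,0.02],"fingers":1},{"turn":[0,0,-0.008],"slide":[-0.1,-0.035,0.04],"fingers":1},{"turn":[0,0,-0.01],"slide":[-0.125,-0.045,0.053],"fingers":1},{"turn":[0,0,-0.01],"slide":[-0.125,-0.045,0.053],"fingers":1},{"turn":[0,0,-0.01],"slide":[-0.125,-0.045,0.053],"fingers":1}]'
python3 - <<'E'
from h import *
from station import *
go((.5238,-.1713,.20),-10)
for n in("scene","top"):
    im=grab_frame(n)[:,:,::-1]; cv2.imwrite(f"pics/{n}1.png",im)
E
```

```text
t: 1.77
eef_pos: [0.52, -0.179, 0.1994]
ee_rot: [3.14, -0.0, -1.75]
force: [-0.6, -0.3, 0.1]
width: 0.0876
pos [ 0.52   -0.179   0.1994] rot [ 3.1399e+00 -4.0000e-04 -1.7497e+00] jaw 169.75 slide [-0.0165 -0.0047 -0.0012] turn [ 0.0003 -0.0001 -0.0007] dist 0.008616679719790602
```

View pics/scene1.png

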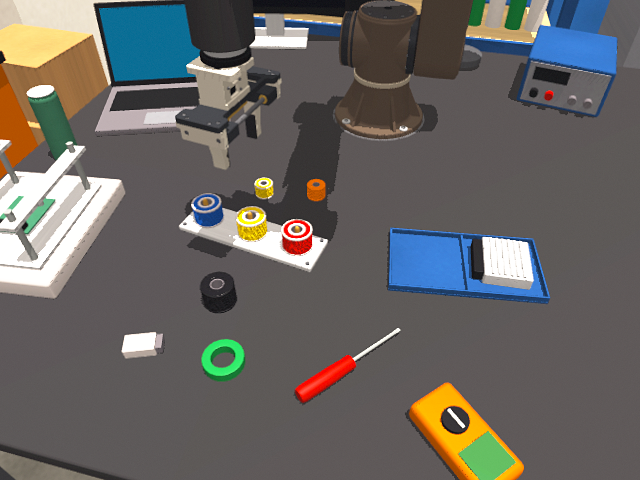

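The gripper hovers above and behind the row with its jaws across it: fingertips at about (222,163) and (270,110), yellow spool at (252,224). The scene is undisturbed. Next I'll centre over the spool and descend.

```bash
python3 -m crank '[{"turn":[0.0003,0,-0.0007],"slide":[-0.0165,-0.005,0.02],"fingers":1},{"turn":[0.0003,0,-0.0007],"slide":[-0.0165,-0.005,0.06],"fingers":1},{"turn":[0.0003,0,-0.0007],"slide":[-0.0165,-0.005,0.11],"fingers":1},{"turn":[0.0003,0,-0.0007],"slide":[-0.0165,-0.005,0.16],"fingers":1},{"turn":[0.0003,0,-0.0007],"slide":[-0.0165,-0.005,0.2],"fingers":1}]'
python3 -m crank '[{"turn":[0,0,0],"slide":[0,0,0],"fingers":1},{"turn":[0,0,0],"slide":[0,0,0],"fingers":1}]'
python3 - <<'E'
from h import *
from station import *
go((.5238,-.1713,.019),-10)
for n in("scene","top"):
    im=grab_frame(n)[:,:,::-1]
    x,y=proj(n,(.524,-.171,.07))[0].astype(int); print(x,y)
    cv2.imwrite(f"pics/{n}2.png",cv2.resize(im[y-75:y+75,x-100:x+100],None,fx=4,fy=4,interpolation=cv2.INTER_CUBIC))
E
```

```text
t: 2.28
eef_pos: [0.5233, -0.1721, 0.0985]
ee_rot: [-3.14, 0.0, -1.748]
force: [-0.6, -0.5, 0.4]
width: 0.0874
t: 2.45
eef_pos: [0.5234, -0.1722, 0.0995]
ee_rot: [3.141, -0.001, -1.747]
force: [1.1, 0.0, -0.1]
width: 0.0873
pos [ 0.5234 -0.1722  0.0995] rot [ 3.1415e+00 -6.0000e-04 -1.7471e+00] jaw 169.9 slide [-0.0021 -0.0004  0.1611] turn [ 0.     -0.0001 -0.0003] dist 0.08054898523955975
249 210
391 235
```

View pics/scene2.png

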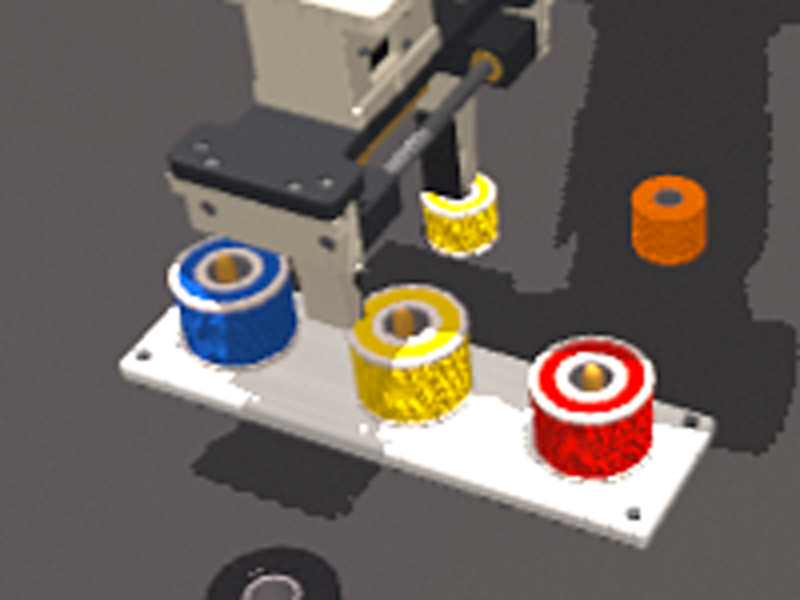

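View pics/top2.png

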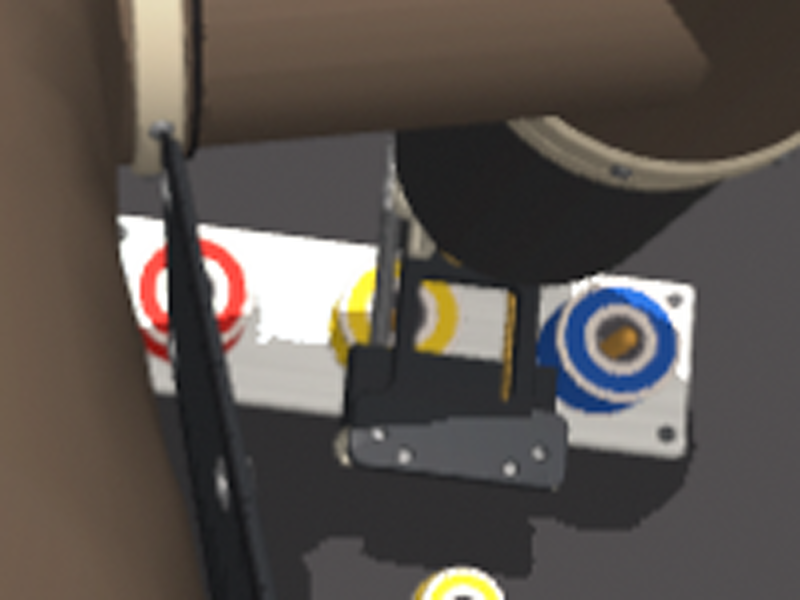

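Zoomed views: the yellow spool (scene crop ~(410,350)) lies between the fingers along the jaw line, and the red, blue and small yellow reels are clear of the gripper. I'll descend in two calls and watch the force.

```bash
python3 -m crank '[{"turn":[0,0,0],"slide":[-0.002,0,0.02],"fingers":1},{"turn":[0,0,0],"slide":[-0.002,0,0.045],"fingers":1},{"turn":[0,0,0],"slide":[-0.002,0,0.07],"fingers":1},{"turn":[0,0,0],"slide":[-0.002,0,0.09],"fingers":1},{"turn":[0,0,0],"slide":[-0.002,0,0.1],"fingers":1}]'
python3 -m crank '[{"turn":[0,0,0],"slide":[0,0,0.02],"fingers":1},{"turn":[0,0,0],"slide":[0,0,0.035],"fingers":1},{"turn":[0,0,0],"slide":[0,0,0.05],"fingers":1},{"turn":[0,0,0],"slide":[0,0,0.06],"fingers":1},{"turn":[0,0,0],"slide":[0,0,0.06],"fingers":1}]'
python3 - <<'E'
from h import *
from station import *
go((.5238,-.1713,.019),-10)
im=grab_frame("scene")[:,:,::-1]
cv2.imwrite(f"pics/scene3.png",cv2.resize(im[135:285,150:350],None,fx=4,fy=4,interpolation=cv2.INTER_CUBIC))
E
```

```text
t: 2.97
eef_pos: [0.5243, -0.1706, 0.0493]
ee_rot: [-3.14, 0.0, -1.746]
force: [0.1, 0.3, 0.5]
width: 0.0876
t: 3.38
eef_pos: [0.5238, -0.1707, 0.0188]
ee_rot: [-3.142, -0.0, -1.746]
force: [-0.0, -0.9, -0.2]
width: 0.0874
pos [ 0.5238 -0.1707  0.0188] rot [-3.1415e+00 -3.0000e-04 -1.7465e+00] jaw 169.93 slide [ 0.0012 -0.0002 -0.0003] turn [-0.     -0.     -0.0002] dist 0.000615075078695273
```

View pics/scene3.png

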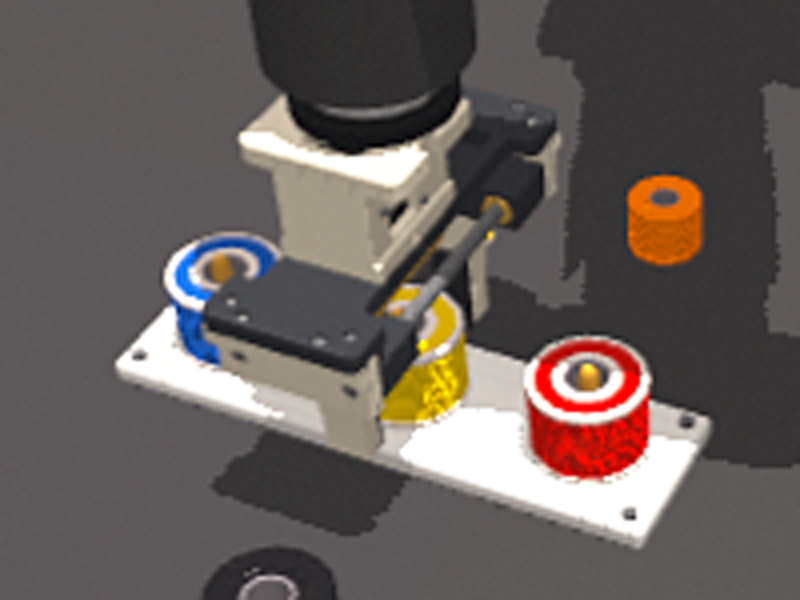

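The yellow spool (crop ~(420,360)) sits between the fingers. The front finger at (350,410) stands over the plate without touching it, and force is about zero. Closing.

```bash
python3 -m crank '[{"turn":[0,0,0],"slide":[0,0,0],"fingers":0.4},{"turn":[0,0,0],"slide":[0,0,0],"fingers":0.3},{"turn":[0,0,0],"slide":[0,0,0],"fingers":0.2},{"turn":[0,0,0],"slide":[0,0,0],"fingers":0.1},{"turn":[0,0,0],"slide":[0,0,0],"fingers":0}]' 22
python3 -m crank '[{"turn":[0,0,0],"slide":[0,0,0],"fingers":0},{"turn":[0,0,0],"slide":[0,0,0],"fingers":0},{"turn":[0,0,0],"slide":[0,0,0],"fingers":0},{"turn":[0,0,0],"slide":[0,0,0],"fingers":0},{"turn":[0,0,0],"slide":[0,0,0],"fingers":0}]' 22
```

```text
t: 3.85
eef_pos: [0.5247, -0.1707, 0.0204]
ee_rot: [-3.139, 0.0, -1.746]
force: [-2.1, 0.2, 0.8]
width: 0.0597
t: 4.27
eef_pos: [0.5246, -0.1707, 0.0203]
ee_rot: [-3.139, 0.0, -1.746]
force: [-1.2, 0.7, 4.6]
width: 0.059
```

Gripped at 59 mm, which matches the spool. Lifting straight up.

```bash
python3 -m crank '[{"turn":[0,0,0],"slide":[0,0,-0.01],"fingers":0},{"turn":[0,0,0],"slide":[0,0,-0.025],"fingers":0},{"turn":[0,0,0],"slide":[0,0,-0.045],"fingers":0},{"turn":[0,0,0],"slide":[0,0,-0.065],"fingers":0},{"turn":[0,0,0],"slide":[0,0,-0.08],"fingers":0}]' 22
python3 -m crank '[{"turn":[0,0,0],"slide":[0,0,-0.025],"fingers":0},{"turn":[0,0,0],"slide":[0,0,-0.055],"fingers":0},{"turn":[0,0,0],"slide":[0,0,-0.085],"fingers":0},{"turn":[0,0,0],"slide":[0,0,-0.11],"fingers":0},{"turn":[0,0,0],"slide":[0,0,-0.12],"fingers":0}]' 22
python3 - <<'E'
from h import *
from station import *
go((.5159,.1675,.13),6.6)
im=grab_frame("scene")[:,:,::-1]
cv2.imwrite(f"pics/scene4.png",cv2.resize(im[95:285,150:400],None,fx=3,fy=3,interpolation=cv2.INTER_CUBIC))
E
```

```text
t: 4.68
eef_pos: [0.525, -0.1708, 0.0617]
ee_rot: [-3.138, 0.0, -1.746]
force: [0.2, 0.2, -0.8]
width: 0.0586
t: 5.1
eef_pos: [0.5254, -0.1708, 0.1228]
ee_rot: [-3.136, 0.0, -1.746]
force: [0.9, 0.2, -1.5]
width: 0.0589
pos [ 0.5254 -0.1708  0.1228] rot [-3.1361e+00  4.0000e-04 -1.7460e+00] jaw 169.96 slide [-0.6629  0.1366 -0.0149] turn [-0.0009 -0.0001 -0.0462] dist 0.3384928665460457
```

View pics/scene4.png

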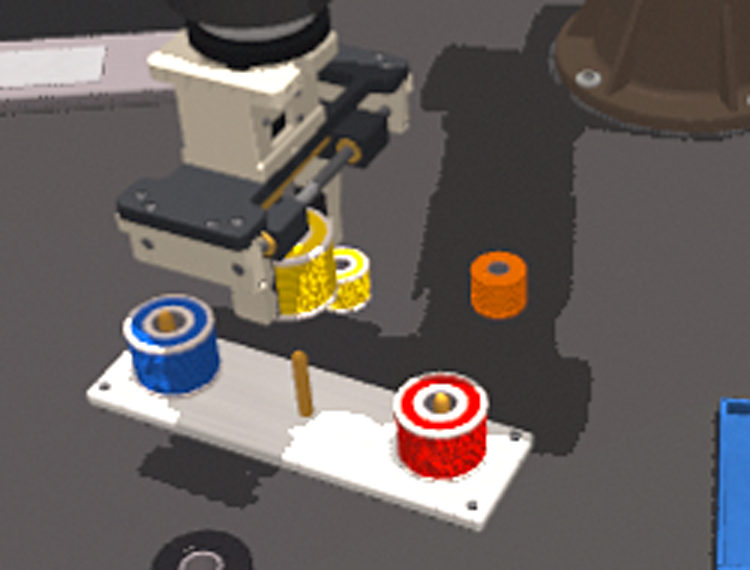

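The spool hangs level in the fingers, clear of the bare middle post (crop (302,385)), with red and blue still on theirs. Moving across to the bay.

```bash
python3 -m crank '[{"turn":[0,0,0],"slide":[-0.02,0.004,-0.01],"fingers":0},{"turn":[0,0,0],"slide":[-0.06,0.012,-0.02],"fingers":0},{"turn":[0,0,0],"slide":[-0.11,0.022,-0.02],"fingers":0},{"turn":[0,0,0],"slide":[-0.16,0.033,-0.02],"fingers":0},{"turn":[0,0,0],"slide":[-0.21,0.043,-0.02],"fingers":0}]' 22
python3 -m crank '[{"turn":[0,0,0],"slide":[-0.05,0.01,0],"fingers":0},{"turn":[0,0,0],"slide":[-0.1,0.021,0],"fingers":0},{"turn":[0,0,-0.01],"slide":[-0.15,0.031,0],"fingers":0},{"turn":[0,0,-0.02],"slide":[-0.2,0.041,0],"fingers":0},{"turn":[0,0,-0.03],"slide":[-0.25,0.052,0],"fingers":0}]' 22
python3 -c "
from h import *
go((.5159,.1675,.13),6.6)"
```

```text
t: 5.57
eef_pos: [0.5207, -0.0622, 0.1295]
ee_rot: [-3.141, -0.0, -1.747]
force: [0.4, -1.3, -1.6]
width: 0.0585
t: 5.98
eef_pos: [0.5168, 0.0656, 0.1295]
ee_rot: [-3.141, -0.001, -1.555]
force: [1.2, -0.4, -0.5]
width: 0.0588
pos [0.5168 0.0656 0.1295] rot [-3.1408e+00 -6.0000e-04 -1.5547e+00] jaw -179.08 slide [-0.2038 -0.0014 -0.0012] turn [-0.0001 -0.0001 -0.0158] dist 0.10190187874078584
```

```bash
python3 -m crank '[{"turn":[0,0,-0.006],"slide":[-0.05,0,0],"fingers":0},{"turn":[0,0,-0.012],"slide":[-0.1,0,0],"fingers":0},{"turn":[0,0,-0.016],"slide":[-0.145,-0.001,0],"fingers":0},{"turn":[0,0,-0.016],"slide":[-0.18,-0.001,0],"fingers":0},{"turn":[0,0,-0.016],"slide":[-0.195,-0.001,0],"fingers":0}]' 22
python3 -m crank '[{"turn":[0,0,0],"slide":[0,0,0],"fingers":0},{"turn":[0,0,0],"slide":[0,0,0],"fingers":0}]' 22
python3 - <<'E'
from h import *
from station import *
go((.5159,.1675,.08),6.6)
im=grab_frame("scene")[:,:,::-1]
cv2.imwrite(f"pics/scene5.png",cv2.resize(im[95:320,330:600],None,fx=2.6,fy=2.6,interpolation=cv2.INTER_CUBIC))
E
```

```text
t: 6.4
eef_pos: [0.5164, 0.1638, 0.1294]
ee_rot: [-3.14, -0.001, -1.456]
force: [-0.0, 0.5, -0.8]
width: 0.0587
t: 6.57
eef_pos: [0.5163, 0.1616, 0.1294]
ee_rot: [-3.141, -0.001, -1.457]
force: [-1.0, -0.5, -2.5]
width: 0.0584
pos [0.5163 0.1616 0.1294] rot [-3.1410e+00 -1.0000e-03 -1.4565e+00] jaw -173.45 slide [-0.0118 -0.0005  0.0988] turn [-0.0001 -0.0002 -0.0001] dist 0.0497691082650307
```

View pics/scene5.png

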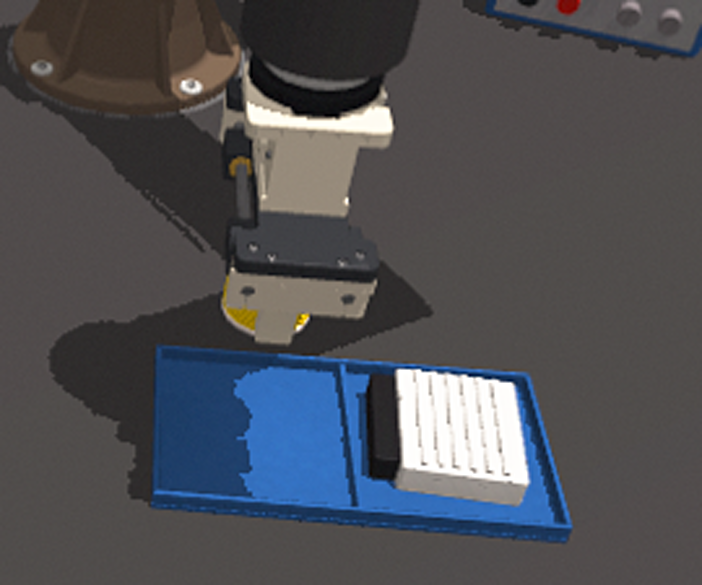

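```bash
python3 - <<'E'
from h import *
f=lambda p:(np.array(p,float)+.5)/2.6-.5+np.array((330,95))
t=atz("scene",f([(527,374),(157,346),(153,495),(570,526)]),.016)
print(t.round(4),t.mean(0).round(4)); y=(t[1]+t[2]-t[0]-t[3])/2;y/=np.linalg.norm(y);print(y,t.mean(0)+.069*y)
E
```

```text
[[0.418  0.3667 0.016 ]
 [0.4521 0.0914 0.016 ]
 [0.6006 0.1084 0.016 ]
 [0.5638 0.3844 0.016 ]] [0.5086 0.2377 0.016 ]
[ 0.12739294 -0.99185233  0.        ] [0.51741073 0.16930584 0.016     ]
```

The two cameras agree on the bay centre to within 2 mm: (0.5166, 0.168). The crop shows the spool held above the tray, with the empty bay below it at (250,430) and the control unit to the right. Lowering.

```bash
python3 -m crank '[{"turn":[0,0,0],"slide":[-0.006,0,0.02],"fingers":0},{"turn":[0,0,0],"slide":[-0.013,0,0.05],"fingers":0},{"turn":[0,0,0],"slide":[-0.013,0,0.085],"fingers":0},{"turn":[0,0,0],"slide":[-0.013,0,0.12],"fingers":0},{"turn":[0,0,0],"slide":[-0.013,0,0.15],"fingers":0}]' 22
python3 -m crank '[{"turn":[0,0,0],"slide":[0,0,0.02],"fingers":0},{"turn":[0,0,0],"slide":[0,0,0.035],"fingers":0},{"turn":[0,0,0],"slide":[0,0,0.05],"fingers":0},{"turn":[0,0,0],"slide":[0,0,0.06],"fingers":0},{"turn":[0,0,0],"slide":[0,0,0.06],"fingers":0}]' 22
python3 - <<'E'
from h import *
from station import *
go((.5166,.1684,.0125),6.6)
im=grab_frame("scene")[:,:,::-1]
cv2.imwrite(f"pics/scene6.png",cv2.resize(im[95:320,330:600],None,fx=2.6,fy=2.6,interpolation=cv2.INTER_CUBIC))
E
```

```text
t: 7.03
eef_pos: [0.5158, 0.1669, 0.0533]
ee_rot: [-3.141, -0.001, -1.459]
force: [-0.6, -0.6, -1.2]
width: 0.0584
t: 7.45
eef_pos: [0.5161, 0.1676, 0.0241]
ee_rot: [-3.141, -0.001, -1.458]
force: [-0.1, 0.1, -0.7]
width: 0.0584
pos [0.5161 0.1676 0.0241] rot [-3.1408e+00 -1.1000e-03 -1.4576e+00] jaw -173.51 slide [-0.0014 -0.0012  0.0232] turn [-0.0001 -0.0002 -0.0003] dist 0.011650376356757744
```

View pics/scene6.png

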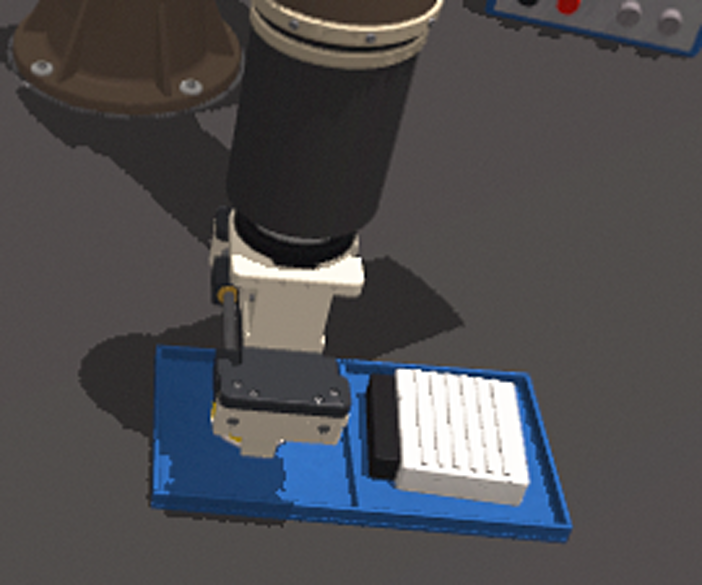

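The spool is over the middle of the empty bay (crop ~(250,430)) and clear of the divider and walls. Now easing down with force checks.

```bash
python3 -m crank '[{"turn":[0,0,0],"slide":[0,0,0.006],"fingers":0},{"turn":[0,0,0],"slide":[0,0,0.011],"fingers":0},{"turn":[0,0,0],"slide":[0,0,0.015],"fingers":0},{"turn":[0,0,0],"slide":[0,0,0.018],"fingers":0},{"turn":[0,0,0],"slide":[0,0,0.018],"fingers":0}]' 22
python3 -m crank '[{"turn":[0,0,0],"slide":[0,0,0.001],"fingers":0},{"turn":[0,0,0],"slide":[0,0,0.002],"fingers":0},{"turn":[0,0,0],"slide":[0,0,0.003],"fingers":0},{"turn":[0,0,0],"slide":[0,0,0.003],"fingers":0},{"turn":[0,0,0],"slide":[0,0,0.003],"fingers":0}]' 22
```

```text
t: 7.92
eef_pos: [0.5163, 0.168, 0.0157]
ee_rot: [-3.14, -0.001, -1.457]
force: [-1.4, 0.4, -1.9]
width: 0.0587
t: 8.33
eef_pos: [0.5164, 0.168, 0.0144]
ee_rot: [-3.14, -0.001, -1.457]
force: [0.1, -0.7, -1.8]
width: 0.0586
```

```bash
python3 -m crank '[{"turn":[0,0,0],"slide":[0,0,0.001],"fingers":0},{"turn":[0,0,0],"slide":[0,0,0.002],"fingers":0},{"turn":[0,0,0],"slide":[0,0,0.002],"fingers":0},{"turn":[0,0,0],"slide":[0,0,0.002],"fingers":0}]' 22
python3 -m crank '[{"turn":[0,0,0],"slide":[0,0,0.001],"fingers":0},{"turn":[0,0,0],"slide":[0,0,0.002],"fingers":0},{"turn":[0,0,0],"slide":[0,0,0.002],"fingers":0},{"turn":[0,0,0],"slide":[0,0,0.002],"fingers":0}]' 22
```

```text
t: 8.67
eef_pos: [0.5163, 0.168, 0.0134]
ee_rot: [-3.14, -0.001, -1.457]
force: [-0.4, 0.3, -1.0]
width: 0.0586
t: 9.0
eef_pos: [0.5164, 0.168, 0.0124]
ee_rot: [-3.14, -0.001, -1.457]
force: [-0.4, -0.1, -1.3]
width: 0.0587
```

```bash
python3 -m crank '[{"turn":[0,0,0],"slide":[0,0,0.001],"fingers":0},{"turn":[0,0,0],"slide":[0,0,0.001],"fingers":0},{"turn":[0,0,0],"slide":[0,0,0.001],"fingers":0},{"turn":[0,0,0],"slide":[0,0,0.001],"fingers":0}]' 22
python3 -m crank '[{"turn":[0,0,0],"slide":[0,0,0.001],"fingers":0},{"turn":[0,0,0],"slide":[0,0,0.001],"fingers":0},{"turn":[0,0,0],"slide":[0,0,0.001],"fingers":0},{"turn":[0,0,0],"slide":[0,0,0.001],"fingers":0}]' 22
```

```text
t: 9.33
eef_pos: [0.5164, 0.168, 0.0123]
ee_rot: [-3.14, -0.001, -1.457]
force: [-2.7, -0.1, 5.8]
width: 0.0588
t: 9.67
eef_pos: [0.5165, 0.168, 0.0123]
ee_rot: [-3.139, -0.001, -1.457]
force: [-4.6, -1.0, 10.8]
width: 0.0587
```

Contact at z = 0.0123, the predicted height, with about 10 N on the floor. I'll ease the preload, open partway and check.

```bash
python3 -m crank '[{"turn":[0,0,0],"slide":[0,0,-0.001],"fingers":0},{"turn":[0,0,0],"slide":[0,0,-0.0015],"fingers":0},{"turn":[0,0,0],"slide":[0,0,-0.0015],"fingers":0.4},{"turn":[0,0,0],"slide":[0,0,-0.0015],"fingers":0.6},{"turn":[0,0,0],"slide":[0,0,-0.0015],"fingers":0.75}]' 22
python3 -m crank '[{"turn":[0,0,0],"slide":[0,0,0],"fingers":0.75},{"turn":[0,0,0],"slide":[0,0,0],"fingers":0.75},{"turn":[0,0,0],"slide":[0,0,0],"fingers":0.75}]' 22
python3 -m crank '[{"turn":[0,0,0],"slide":[0,0,-0.02],"fingers":0.75},{"turn":[0,0,0],"slide":[0,0,-0.05],"fingers":0.75},{"turn":[0,0,0],"slide":[0,0,-0.09],"fingers":0.75},{"turn":[0,0,0],"slide":[0,0,-0.13],"fingers":0.75},{"turn":[0,0,0],"slide":[0,0,-0.17],"fingers":0.75}]'
python3 -m crank '[{"turn":[0,0,0],"slide":[0,0,-0.06],"fingers":0.75},{"turn":[0,0,0],"slide":[0,0,-0.12],"fingers":0.75},{"turn":[0,0,0],"slide":[0,0,-0.18],"fingers":0.75},{"turn":[0,0,0],"slide":[0,0,-0.22],"fingers":0.75},{"turn":[0,0,0],"slide":[0,0,-0.24],"fingers":0.75}]'
python3 - <<'E'
from h import *
from station import *
for n in("scene","top"):
    cv2.imwrite(f"pics/{n}7.png",grab_frame(n)[:,:,::-1])
E
```

```text
t: 10.08
eef_pos: [0.5165, 0.1681, 0.012]
ee_rot: [-3.14, -0.001, -1.457]
force: [0.6, 0.3, -0.1]
width: 0.0695
t: 10.33
eef_pos: [0.5164, 0.168, 0.0121]
ee_rot: [-3.14, -0.001, -1.457]
force: [-0.8, 0.3, -0.2]
width: 0.0763
t: 10.75
eef_pos: [0.5162, 0.1679, 0.0988]
ee_rot: [-3.14, -0.001, -1.457]
force: [-0.0, -0.3, -0.1]
width: 0.0768
t: 11.17
eef_pos: [0.5171, 0.1686, 0.2215]
ee_rot: [-3.135, 0.002, -1.457]
force: [0.2, -0.3, -0.0]
width: 0.0768
```

View pics/scene7.png

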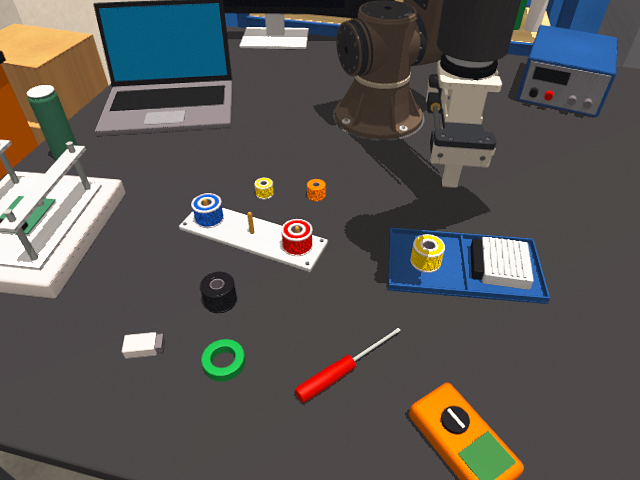

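View pics/top7.png

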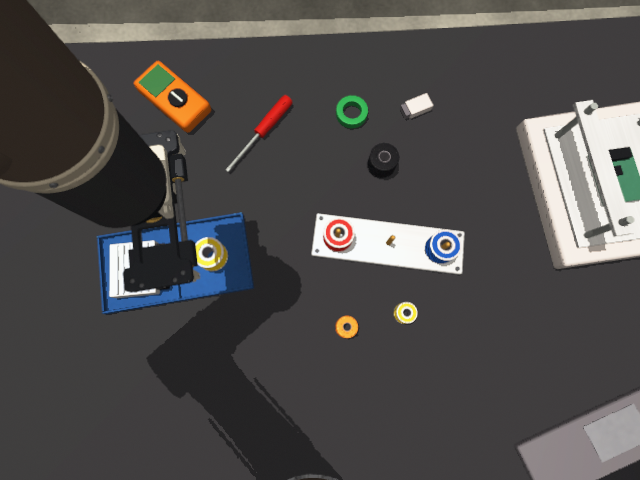

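The spool stands upright in the empty bay (scene (428,252), top (210,253)). Red and blue are still on their posts, the middle post is bare and nothing else moved. I'll let the arm settle and hand in.

```bash
python3 -m crank '[{"turn":[0,0,0],"slide":[0,0,0],"fingers":0.75},{"turn":[0,0,0],"slide":[0,0,0],"fingers":0.75},{"turn":[0,0,0],"slide":[0,0,0],"fingers":0.75},{"turn":[0,0,0],"slide":[0,0,0],"fingers":0.75}]'
python3 - <<'E'
from h import *
from station import *
im=grab_frame("scene")[:,:,::-1]
hsv=cv2.cvtColor(np.ascontiguousarray(im),cv2.COLOR_BGR2HSV); m=cv2.inRange(hsv,(22,120,90),(35,255,255))
n,l,st,c=cv2.connectedComponentsWithStats(m)
print([(st[i].tolist(),c[i].round(1)) for i in range(1,n) if st[i][4]>80])
print("expected top centre px",proj("scene",[(.5164,.168,.048),(.5164,.168,.004)]).round(1))
print(get_state()["force"]); job_done()
E
```

```text
t: 11.6
eef_pos: [0.5155, 0.1677, 0.2159]
ee_rot: [3.141, -0.002, -1.457]
force: [-0.0, -0.6, 0.2]
width: 0.0768
[([255, 185, 18, 13, 146], array([264. , 192.1])), ([415, 235, 28, 20, 239], array([428.8, 244.9])), ([411, 247, 33, 24, 413], array([425.2, 261.1]))]
expected top centre px [[428.9 244.9]
 [425.4 261.5]]
[0.02773991 0.13972129 0.04233506]
the job is handed in; nothing more can be done
```

The spool of yellow wire is off its middle post and standing upright near the centre of the tray's empty bay, and the job is handed in at about 11.7 s. I lifted it about 10 cm straight up before moving across. I then lowered it until it touched the floor (up to about 11 N), released it and backed off about 0.2 m.

- **Position:** in the last scene image the spool's top ring is within 0.1 px of where a spool flat on the tray floor should appear. It touched down at the expected height, 12.3 mm at the TCP.
- **Rest of the scene:** the red and blue spools are still on their posts, and nothing else appears to have moved.
- **Robot:** it was touching nothing at hand-in, with forces near zero. The force readings I took never went above about 12 N.
- **Disagreements:** the two cameras differed by up to 4 mm on the spool's position on its post and by about 2 mm on the bay centre. I used values between the two. No check failed.

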